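Start the board preheat: load the hotplate, set its dial to the index, switch on

TASK

Get this board warming for rework: set the aluminium jig with the board on it gently down flat in the middle of the hotplate's top plate, and turn the hotplate's dial until its pointer points at the index rider on the scale. Leave the rider where it is. Only when both are done, switch the hotplate on by pressing the upper half of its rocker, and leave the other things on the bench where they stand.

Things in the scene. Friction and masses are not known exactly. Their poses are not given: they have to be found in the camera images.
- hotplate: Fixed bench hotplate standing side-on, its panel facing the robot's left; 270 deep (x) x 200 wide (y) mm, mint housing 88 high. Origin: centre of its underside; x from panel to back, z up. Its sloping front, the panel: centre at (-90, 0, 59) mm, 30 degrees from level: normal (-0.5, 0, 0.866), up-slope (0.866, 0, 0.5). Dial on the left half, rocker on the right.
- plate_centre (a point): Centre of the upper face of the hotplate's bare aluminium top plate: level, 160 x 160 mm, 110 mm above the bench. Its front edge is 64 mm up the slope from the dial's axis. Axes as hotplate.
- dial (a joint): Angle of the temperature dial (rad): 0 at its lower stop, growing clockwise as seen facing the panel, upper stop 4.71. At 0 the pointer is at half past seven (down the slope and left), at 2.356 straight up the slope. Light steady friction (0.04 N m); stays where left.
- dial_grip (a point): On the axis of the black pointer knob, at the top of its grip bar, 28 mm above the panel. Round skirt 52 mm wide, its top 20 mm below this point; bar across it 13 mm thick, 20 high, 52 long, one end blunt (23 mm from axis), the other pointed (29 mm), white line on the pointed half only. Frame turns with the knob: x along the bar to the pointed end, y across the bar, z out of the panel.
- dial_pointer (a point): Point just ahead of the dial's pointed end, 32 mm from the dial's axis, 1 mm above the scale disc; turns with the dial (axes as dial_grip).
- index (a joint): Place of the index rider on the scale, in the same angle measure as dial: the dial points at the rider when dial equals index. The rider is stiff (0.4 N m) and is to be left alone.
- index_tip (a point): Just inside the index rider's tip, 32 mm from the dial's axis; the dial is right when dial_pointer is here. The rider is a black clip, 18 long x 13 wide x 3 mm thick, clamped over the rim of the dial's aluminium scale disc (96 mm wide, black ticks), its pointed end towards the axis. x points from the axis out through the rider, z out of the panel.
- power_switch (a joint): Angle of the rocker switch (rad): 0 off (upper half standing out), 0.4 on (upper half pressed in level, lower half standing out). It moves against steady friction (about 3 N at switch_upper) and stays where it is left, so press it fully in.
- switch_upper (a point): Surface of the rocker's upper half (up the slope, small white bar on it), 10 mm up the slope from its pivot, 11.5 mm above the panel while off; pressed about 4 mm straight into the panel here it goes on. Rocker black, 36 mm long up the slope, 23 wide, in a 42 x 30 x 3 mm frame. While off: x up the slope, z out of the panel.
- jig: Loose aluminium reflow jig, 110 long (x) x 60 wide (y) x 16 mm thick, a green circuit board clipped on top; parts on it reach 24 mm above the underside. 0.24 to 0.4 kg. Origin: centre of its underside. It lies flat on the bench to the left or right of the hotplate; grip it across its 60 mm width.
- brush: Bystander: black bench brush lying on its side, 170 mm long and about 40 mm wide, 16 mm high, origin near its middle on the bench, x from handle to bristles.
- solder_reel: Bystander: standing reel of solder with grey plastic flanges, 58 mm diameter, 50 mm high, origin at the centre of its underside.
- flux_bottle: Bystander: teal dispenser bottle, 54 mm diameter, 105 mm high, origin at the centre of its underside.
- pin_tray: Bystander: open white tray of pins, 110 x 150 x 38 mm, fixed, origin at the centre of its underside.

How it is judged:
By the outcome, as a careful person would: the job done as asked, in the order asked, and still so for the second after the job is handed in, with the robot touching nothing.
It also fails if it takes over 67 s, if anything falls off the work surface, if the arm or the gripper's body presses on something with over 40 N, if the wrist force passes 120 N, or if a joint passes its speed limit or range.

ROBOT

A 6-joint arm with a two-finger parallel gripper is mounted at the origin on the work surface. World frame = base frame: x ahead of the robot, y to its left, z up, the work surface at z = 0. Lengths are in m, angles in rad, forces in N, time in s.
With the tool pointing down it reaches from about 0.35 to 0.975 m from the base axis. Payload 4.9 kg.
Tool frame: the origin (TCP) lies midway between the tips of the shut fingers; the grasp point (between the pads) lies 19 mm behind it; z points along the fingers, y is the line along which they close (so a half turn about z gives the same grasp; the last joint's range is limited). The gripper opens to 85 mm and grips with 20 to 120 N. Pads are 22 mm wide; open, the fingers measure 114 mm over their backs; the gripper's body (76 mm by 85 mm) begins 54 mm behind the grasp point. The pads swing forward as they close: fully open they stand 13 mm farther back than shut.
Start: joints at [-1.347, 0.053, 1.613, -0, 1.476, -0.119], TCP at [0.21, -0.589, 0.231] pointing down, gripper open.
Joint ranges: [-3.01, 3.01], [-1.01, 2.22], [0.06, 2.58], [-1.02, 4.17], [0.09, 2.62], [-3.14, 3.14]. Speed limits (rad/s): [2.57, 2.57, 3.14, 3.14, 3.14, 3.14].

INTERFACE

Orientations are given as a unit quaternion [w, x, y, z].
In Python, from plant import manip, eyes, state gives the robot as it stands (manip), with the cameras (eyes) and the readings as plain functions.
- The arm moves only by the shell command python3 shift.py 'ROWS'. ROWS is a JSON object whose key "ticks" holds a list of rows, 1 to 5 of them, each of 7 numbers: the opening from 0.0 (shut) to 1.0 (fully open), then dx, dy, dz in shares of the most that a row can go, 1 being 62.5 mm, then a rotation vector rx, ry, rz in parts of the range, where 1.0 means 4 rad; each row shifts and turns the commanded pose from where the row before left it, along the tool's axes as they then stand; what a row does not reach is not made up. A row lasts 1/8 s, in which the tool goes at most 0.0625 m and 0.188 rad, less where a joint would pass 70% of its speed; a pose out of reach is approached as far as the arm can. The fingers move at their own pace and stop on an object; the grip force is fixed at half the most. Time passes only in rows, so rows that do not move let the fingers close. It prints the time, the measured TCP pose, the force, the opening and the grip force at its end. No shift or turn number may pass 1 either way. Input that does not fit is refused with a message, and nothing moves.
- state(): the state, without advancing time (a new reading comes with each control period).
- eyes.grab_frame(name): name is "scene" or "top" or "wrist"; returns the picture (400x640x3 uint8, red, green, blue); there is no depth.
- eyes.camera_params(name): a dict with "intrinsics" (3x3 intrinsics, pixels), "xyz" and "orientation" of the camera in the world. Camera axes: x right, y down, z forward; pixel columns grow to the right and rows downward; lengths in m; the calibration is good to about 2 mm. A picture is of the moment at which its call begins: read the wrist's pose just before it. camera_params takes no time and is no camera call; for the wrist camera it gives the pose at the moment of the call.
- manip.job_done(): hands the job in; it is judged then, once.
The state is a dict: "time": time; "joint_pos": joint angles; "joint_vel": joint speeds; "joint_efforts": joint torques, N m; "tool_pos": TCP position; "tool_rot": TCP orientation; "contact_force": force on the tool from outside, world axes, zero at the start; "ft_torque": the same for the moment, N m; "gripper_width": opening from 0.0 (shut) to 1.0 (fully open); "grasp_force": force on a finger pad.
Only numpy, scipy, OpenCV 4.12 (cv2) and the standard library are available. Lean on these libraries where they do the work, as an engineer would, in place of code of your own. Each camera call takes 0.05 s, during which the arm holds its last target. There are 200 camera calls.

## Working session

There is one attempt and no reset: what is moved stays moved. The work goes in short steps, Python scripts to look and compute and a shell command to move; the robot and the scene stay as the last step left them, time stands still between calls to the robot, and variables do not carry over. Pictures are saved under pics/ and viewed, at most 10 in all, crops included, and the job is handed in when it is done.

```bash
ls; mkdir -p pics; python3 - <<'E'
from plant import manip, eyes, state
import cv2
for n in("scene","top"):
    p=eyes.camera_params(n);print(n,p["intrinsics"],p["xyz"],p["orientation"])
    cv2.imwrite(f"pics/{n}0.png",eyes.grab_frame(n)[:,:,::-1])
print(state())
E
```

```text
pics
plant.py
shift.py
scene [[393.50537607   0.         311.84789766]
 [  0.         393.50537607 195.29470164]
 [  0.           0.           1.        ]] [1.41942952 0.62193818 0.92553228] [-0.21444419  0.44803676  0.78432599 -0.37163086]
top [[415.23420332   0.         315.36828064]
 [  0.         415.23420332 196.62826823]
 [  0.           0.           1.        ]] [0.32397509 0.09347062 1.30268801] [-0.0730064   0.71468824 -0.69166236  0.0741213 ]
{'time': 0.1, 'joint_pos': array([-1.34702172e+00,  5.33404261e-02,  1.61416149e+00,  9.03467248e-06,
        1.47597294e+00, -1.18998862e-01]), 'joint_vel': array([ 0.00074903, -0.00154546, -0.00206094,  0.00021116,  0.0011191 ,
        0.00033417]), 'joint_efforts': array([ 1.09825349e-03, -3.94902384e+01, -3.71363640e+01, -1.05337549e-04,
        3.93632508e-03, -1.78955014e-05]), 'tool_pos': array([ 0.20994154, -0.58809208,  0.23015233]), 'tool_rot': array([-9.40049126e-04,  9.85348846e-01,  1.70548428e-01, -4.47894593e-05]), 'contact_force': array([-0.5041323 ,  0.61016702,  0.2875045 ]), 'ft_torque': array([ 0.02209707, -0.05616924,  0.0184482 ]), 'grasp_force': 0.0, 'gripper_width': 1.0019246658959768}
```

View pics/top0.png

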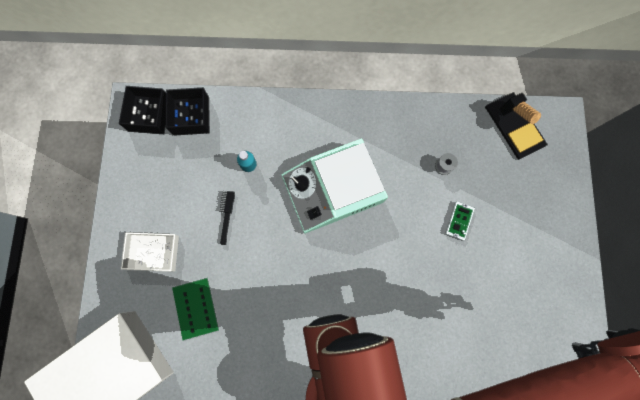

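View pics/scene0.png

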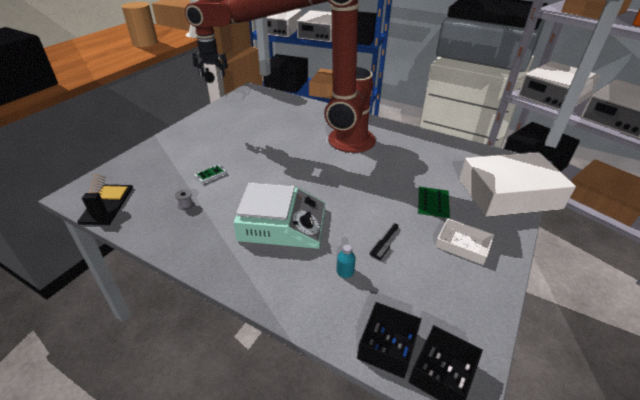

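The top view shows the hotplate near (335,185), its dial at (302,183), its rocker at (314,213) and the jig at (460,220). The green mat at (195,308) is not the jig. Next I'll measure these positions.

```bash
cat > h.py <<'E'
import numpy as np, cv2
from scipy.spatial.transform import Rotation as R
from plant import manip, eyes, state
def rot(q): return R.from_quat(q,scalar_first=True)
def cam(n):
    p=eyes.camera_params(n); return np.array(p["intrinsics"]),np.array(p["xyz"]),rot(p["orientation"]).as_matrix()
def ray(c,uv):
    K,o,M=c; d=M@np.linalg.solve(K,np.array([uv[0],uv[1],1.])); return o,d/np.linalg.norm(d)
def onplane(c,uv,p0,n=(0,0,1)):
    o,d=ray(c,uv); n=np.array(n); return o+d*(n@(np.array(p0)-o))/(n@d)
def proj(c,p):
    K,o,M=c; q=K@(M.T@(np.array(p)-o)); return q[:2]/q[2]
def go(pos,rotm):
    "print shift in tool axes from measured pose to target"
    s=state(); r=rot(s["tool_rot"])
    print("d tool",np.round(r.inv().apply(np.array(pos)-s["tool_pos"]),4),"rv",np.round((r.inv()*rotm).as_rotvec(),4))
def down(yaw):  # tool z down, tool y axis at world angle yaw
    y=np.array([np.cos(yaw),np.sin(yaw),0]); z=np.array([0,0,-1.]); x=np.cross(y,z)
    return R.from_matrix(np.c_[x,y,z])
def blob(mask,at):
    n,l,s,c=cv2.connectedComponentsWithStats(mask.astype(np.uint8)); 
    i=min(range(1,n),key=lambda i:np.hypot(*(c[i]-at))+(1e3 if s[i,4]<30 else 0)); m=(l==i).astype(np.uint8)
    return m
def rect_on(c,m,z):
    ct=max(cv2.findContours(m,0,cv2.CHAIN_APPROX_NONE)[0],key=cv2.contourArea)[:,0]
    P=np.array([onplane(c,p,(0,0,z))[:2] for p in ct])
    (x,y),(w,h),a=cv2.minAreaRect((P*1000).astype(np.float32))
    if w<h: w,h,a=h,w,a+90
    return np.array([x,y])/1000,w,h,a
E
python3 - <<'E'
from h import *
c=cam("top"); I=cv2.imread("pics/top0.png"); f=I.astype(int)
b,g,r=f[...,0],f[...,1],f[...,2]
print(I[185,352],I[220,480],I[220,460],I[238,458],I[215,365],I[160,480])
H=cv2.cvtColor(I,cv2.COLOR_BGR2HSV)
plate=blob((I.min(2)>205),(352,177)); print("plate",rect_on(c,plate,.110),plate.sum())
jig=np.zeros((400,640),bool); jig[195:245,440:480]=((I.min(2)>200)|((g-r>25)))[195:245,440:480]
j=blob(cv2.morphologyEx(jig.astype(np.uint8),cv2.MORPH_CLOSE,np.ones((5,5))),(460,220)); print("jig",rect_on(c,j,.016),j.sum())
mint=blob((g-r>25)&(H[...,0]>65)&(H[...,0]<90)&(H[...,2]>120),(335,185))
cv2.imwrite("pics/topcrop.png",np.hstack([cv2.resize(I[130:240,275:395],(400,367),interpolation=2),cv2.resize(I[190:250,430:490],(367,367),interpolation=2)]))
E
```

```text
[239 239 234] [179 178 171] [ 50 105  27] [141 140 132] [162 161 155] [165 164 159]
plate (array([ 0.64661816, -0.00236264]), 181.3301544189453, 159.0774688720703, 23.454042434692383) 2821
jig (array([ 0.53565381, -0.36127942]), 108.79484558105469, 58.826900482177734, 160.80651092529297) 614
```

View pics/topcrop.png

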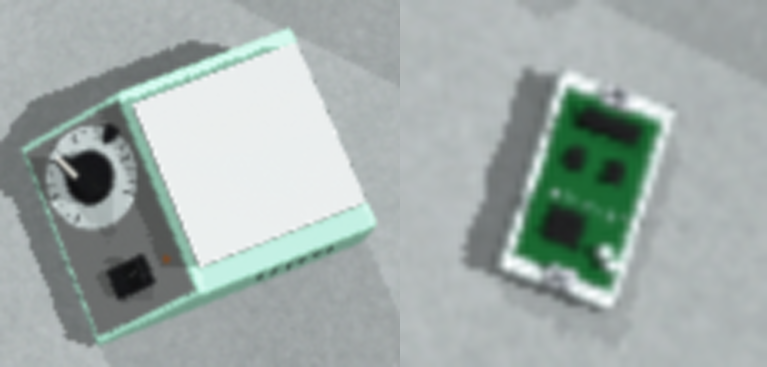

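The crop shows the pointer's white line towards the upper left, the rider at the upper right, and the rocker below them, at (130,275) in the crop. Next I'll refine the plate rectangle and work out the hover shift over the jig.

```bash
python3 - <<'E'
from h import *
c=cam("top"); I=cv2.imread("pics/top0.png")
H=cv2.cvtColor(I,cv2.COLOR_BGR2HSV)
m=blob((I.min(2)>200)&(H[...,1]<20),(352,177)); print(rect_on(c,m,.11))
go((.536,-.361,.17),down(np.radians(-109.2)))
E
```

```text
(array([ 0.6444209 , -0.00331461]), 159.43392944335938, 159.06234741210938, 113.47288703918457)
d tool [ 0.3834 -0.1042  0.0604] rv [-1.900e-03  4.000e-04  6.779e-01]
```

The manual's scale: shifts go in shares of 62.5 mm and turns go in shares of 4 rad. Converting my numbers, 0.055 m is 0.88, -0.015 m is -0.24.

```bash
python3 shift.py '{"ticks":[[1,0.88,-0.24,0.144,0,0,0],[1,0.88,-0.24,0.144,0,0,0],[1,0.88,-0.24,0.144,0,0,0],[1,0.88,-0.24,0.144,0,0,0],[1,0.88,-0.24,0.144,0,0,0]]}'
python3 shift.py '{"ticks":[[1,0.864,-0.24,0.128,0,0,0],[1,0.864,-0.24,0.128,0,0,0.0425],[1,0,0,0,0,0,0.0425],[1,0,0,0,0,0,0.0425],[1,0,0,0,0,0,0.042]]}'
python3 - <<'E'
from h import *
c=cam("wrist"); I=eyes.grab_frame("wrist")[:,:,::-1].copy(); cv2.imwrite("pics/w1.png",I)
print(c); s=state(); print(s["tool_pos"],s["contact_force"])
E
```

```text
time: 0.72
tool_pos: [0.445, -0.4241, 0.1855]
tool_rot: [-0.0, 0.985, 0.171, -0.0]
contact_force: [0.3, -1.2, 0.2]
gripper_width: 0.997
grasp_force: 0.0
time: 1.35
tool_pos: [0.5354, -0.3604, 0.1694]
tool_rot: [-0.0, 0.986, -0.169, -0.001]
contact_force: [0.1, -0.3, -0.4]
gripper_width: 1.002
grasp_force: 0.0
(array([[285.15098797,   0.        , 320.46083685],
       [  0.        , 285.15098797, 197.12126227],
       [  0.        ,   0.        ,   1.        ]]), array([ 0.59784693, -0.38256733,  0.31227086]), array([[-3.33668173e-01, -9.10212345e-01, -2.45314161e-01],
       [-9.42690585e-01,  3.22202752e-01,  8.67170570e-02],
       [ 1.09962092e-04,  2.60190072e-01, -9.65557411e-01]]))
[ 0.53533118 -0.36054232  0.16950533] [-0.10988569  0.30386747  0.60362207]
```

View pics/w1.png

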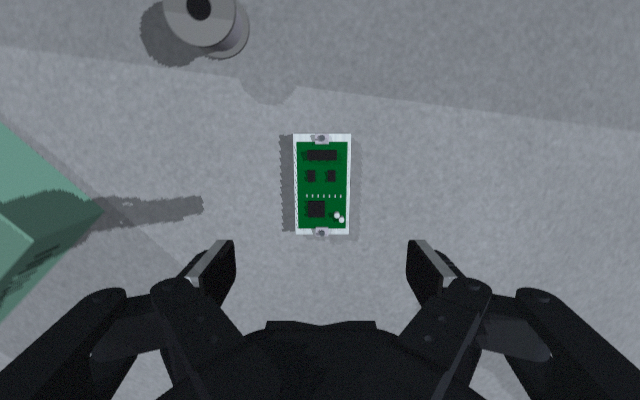

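The wrist view shows the jig upright at about (322,185), centred between the fingers.

```bash
python3 - <<'E'
from h import *
c=cam("wrist"); I=cv2.imread("pics/w1.png"); f=I.astype(int)
m=((I.min(2)>185)|(f[...,1]-f[...,2]>25)); k=np.zeros_like(m); k[120:250,285:365]=1
j=blob(cv2.morphologyEx((m&k).astype(np.uint8),cv2.MORPH_CLOSE,np.ones((7,7))),(322,185))
p,w,h,a=rect_on(c,j,.016); print(p,w,h,a)
a=np.radians(a); go((*p,-.003),down(a+np.pi/2)); go((*p,-.003),down(a-np.pi/2))
E
```

```text
[ 0.53383038 -0.36148453] 107.790771484375 58.72734451293945 160.30491638183594
d tool [-0.0009  0.0015  0.1725] rv [-0.0005  0.0012  0.    ]
d tool [-0.0009  0.0015  0.1725] rv [-1.9000e-03 -7.0000e-04 -3.1416e+00]
```

In the tool's units: 0.05 m is 0.8, 0.045 m is 0.72.

```bash
python3 shift.py '{"ticks":[[1,-0.016,0.024,0.8,0,0,0],[1,0,0,0.8,0,0,0],[1,0,0,0.72,0,0,0],[1,0,0,0.4,0,0,0],[1,0,0,0,0,0,0]]}'
python3 shift.py '{"ticks":[[0,0,0,0,0,0,0],[0,0,0,0,0,0,0],[0,0,0,0,0,0,0],[0,0,0,0,0,0,0],[0,0,0,0,0,0,0]]}'
```

```text
time: 2.02
tool_pos: [0.5319, -0.3603, -0.0031]
tool_rot: [-0.002, 0.986, -0.166, -0.003]
contact_force: [-0.5, -0.3, 0.0]
gripper_width: 1.001
grasp_force: 0.0
time: 2.65
tool_pos: [0.5357, -0.3634, 0.0031]
tool_rot: [0.001, 0.986, -0.167, 0.002]
contact_force: [0.4, 0.4, 7.5]
gripper_width: 0.678
grasp_force: 66.9
```

In the tool's units: -0.06 m is -0.96, -0.05 m is -0.8.

```bash
python3 shift.py '{"ticks":[[0,0,0,-0.32,0,0,0],[0,0,0,-0.8,0,0,0],[0,0,0,-0.96,0,0,0],[0,0,0,-0.8,0,0,0],[0,0,0,-0.32,0,0,0]]}'
python3 shift.py '{"ticks":[[0,0,0,0,0,0,0],[0,0,0,0,0,0,0]]}'
python3 - <<'E'
from h import *
c=cam("wrist"); s=state(); I=eyes.grab_frame("wrist")[:,:,::-1].copy(); cv2.imwrite("pics/w2.png",I)
go((.6444,-.0033,.190),down(np.radians(203.47-270)));go((.6444,-.0033,.190),down(np.radians(113.47+90)))
print(s["joint_pos"],s["tool_pos"])
E
```

```text
time: 3.28
tool_pos: [0.5351, -0.363, 0.2052]
tool_rot: [0.002, 0.986, -0.167, 0.003]
contact_force: [0.8, -0.5, -2.9]
gripper_width: 0.682
grasp_force: 66.0
time: 3.52
tool_pos: [0.5327, -0.361, 0.1967]
tool_rot: [-0.001, 0.986, -0.167, -0.002]
contact_force: [0.6, 1.0, -4.3]
gripper_width: 0.679
grasp_force: 66.0
d tool [-0.012  -0.3744  0.0073] rv [-0.0043  0.0046 -0.7448]
d tool [-0.012  -0.3744  0.0073] rv [2.00e-04 6.40e-03 8.26e-01]
[-7.11090095e-01  1.21728529e-01  1.59783720e+00 -2.15296431e-05
  1.42761764e+00  1.19492797e+00] [ 0.53270844 -0.36096241  0.19670605]
```

View pics/w2.png

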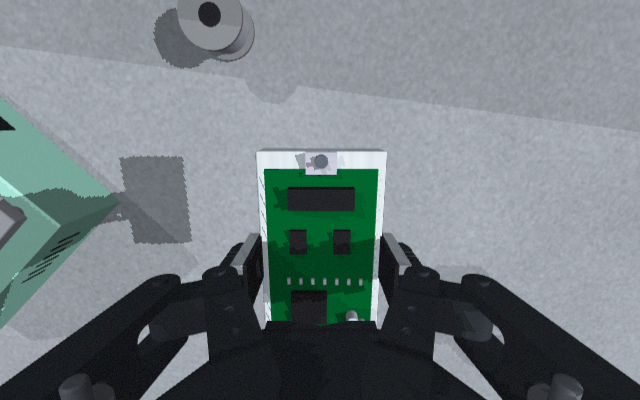

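The jig is held flat, with its far top edge at row ~150, columns 257–387. I'll work out its offset along tool x from that edge.

```bash
python3 - <<'E'
from h import *
c=cam("wrist"); s=state(); r=rot(s["tool_rot"]); t=s["tool_pos"]
for uv in [(257,150),(387,150),(322,150)]:
    p=onplane(c,uv,(0,0,t[2]-.003+.016)); print(r.inv().apply(p-t))
E
```

```text
[ 0.05330017 -0.02853551 -0.01324184]
[ 0.05330481  0.0300346  -0.01337534]
[ 0.05330249  0.0007607  -0.01330862]
```

In the tool's units: -0.06 m is -0.96, -0.055 m is -0.88.

```bash
python3 shift.py '{"ticks":[[0,0,-0.88,0,0,0,0],[0,0,-0.96,0,0,0,0],[0,0,-0.96,0,0,0,0],[0,0,-0.96,0,0,0,0],[0,0,-0.96,0,0,0,0]]}'
python3 shift.py '{"ticks":[[0,-0.192,-0.8,0,0,0,0],[0,0,-0.48,0,0,0,-0.0363],[0,0,0,0,0,0,-0.0375],[0,0,0,0,0,0,-0.0375],[0,0,0,0,0,0,-0.0375]]}'
python3 shift.py '{"ticks":[[0,0,0,0,0,0,-0.0375],[0,0,0,0,0,0,0],[0,0,0,0,0,0,0]]}'
python3 - <<'E'
from h import *
go((.6444,-.0033,.113),down(np.radians(203.47-270)))
E
```

```text
time: 4.2
tool_pos: [0.6303, -0.0814, 0.1972]
tool_rot: [-0.0, 0.986, -0.167, -0.002]
contact_force: [0.2, 0.3, -3.5]
gripper_width: 0.68
grasp_force: 66.0
time: 4.82
tool_pos: [0.6448, -0.0036, 0.1969]
tool_rot: [-0.001, 0.991, 0.132, -0.002]
contact_force: [-0.0, 0.1, -3.3]
gripper_width: 0.677
grasp_force: 66.1
time: 5.2
tool_pos: [0.6454, -0.004, 0.1987]
tool_rot: [-0.0, 0.979, 0.202, -0.001]
contact_force: [-0.3, -0.0, -2.8]
gripper_width: 0.679
grasp_force: 66.1
d tool [-0.0005 -0.0009  0.0857] rv [-0.0013  0.0022 -0.002 ]
```

In the tool's units: 0.03 m is 0.48, 0.025 m is 0.4.

```bash
python3 shift.py '{"ticks":[[0,0.016,0,0.48,0,0,0],[0,0,0,0.4,0,0,0],[0,0,0,0.24,0,0,0],[0,0,0,0.096,0,0,0],[0,0,0,0,0,0,0]]}'
python3 shift.py '{"ticks":[[0,0,0,0.032,0,0,0],[0,0,0,0,0,0,0]]}'
python3 shift.py '{"ticks":[[0,0,0,0.032,0,0,0],[0,0,0,0,0,0,0]]}'
```

```text
time: 5.82
tool_pos: [0.6472, -0.0036, 0.1245]
tool_rot: [0.0, 0.979, 0.203, 0.0]
contact_force: [0.1, -0.1, -2.7]
gripper_width: 0.679
grasp_force: 66.1
time: 6.08
tool_pos: [0.6475, -0.0036, 0.1231]
tool_rot: [0.0, 0.979, 0.203, 0.001]
contact_force: [-0.6, 0.2, -3.9]
gripper_width: 0.681
grasp_force: 66.1
time: 6.32
tool_pos: [0.6469, -0.0036, 0.1202]
tool_rot: [-0.0, 0.979, 0.203, -0.0]
contact_force: [-0.0, -0.5, -3.4]
gripper_width: 0.679
grasp_force: 66.1
```

In the tool's units: 0.002 m is 0.032.

```bash
python3 shift.py '{"ticks":[[0,0,0,0.032,0,0,0],[0,0,0,0,0,0,0]]}'
python3 shift.py '{"ticks":[[0,0,0,0.024,0,0,0],[0,0,0,0,0,0,0]]}'
python3 shift.py '{"ticks":[[0,0,0,0.024,0,0,0],[0,0,0,0,0,0,0]]}'
```

```text
time: 6.58
tool_pos: [0.6468, -0.0036, 0.118]
tool_rot: [-0.0, 0.979, 0.203, -0.0]
contact_force: [-0.5, 1.2, -2.9]
gripper_width: 0.683
grasp_force: 66.1
time: 6.82
tool_pos: [0.6469, -0.0036, 0.1166]
tool_rot: [-0.0, 0.979, 0.203, -0.0]
contact_force: [-0.1, 0.0, -3.8]
gripper_width: 0.681
grasp_force: 66.1
time: 7.08
tool_pos: [0.6469, -0.0036, 0.1151]
tool_rot: [-0.0, 0.979, 0.203, -0.0]
contact_force: [-0.1, -0.4, -3.3]
gripper_width: 0.683
grasp_force: 66.1
```

In the tool's units: 0.001 m is 0.016.

```bash
python3 shift.py '{"ticks":[[0,0,0,0.016,0,0,0],[0,0,0,0,0,0,0]]}'
python3 shift.py '{"ticks":[[0,0,0,0.016,0,0,0],[0,0,0,0,0,0,0]]}'
python3 shift.py '{"ticks":[[0,0,0,0.016,0,0,0],[0,0,0,0,0,0,0]]}'
```

```text
time: 7.32
tool_pos: [0.6469, -0.0036, 0.1142]
tool_rot: [-0.0, 0.979, 0.203, -0.0]
contact_force: [0.2, -0.8, -3.3]
gripper_width: 0.678
grasp_force: 66.1
time: 7.58
tool_pos: [0.647, -0.0036, 0.1132]
tool_rot: [-0.0, 0.979, 0.203, -0.0]
contact_force: [-0.5, -0.1, -3.6]
gripper_width: 0.68
grasp_force: 66.1
time: 7.82
tool_pos: [0.6472, -0.0036, 0.1131]
tool_rot: [0.0, 0.979, 0.203, 0.0]
contact_force: [-2.0, -0.0, 1.1]
gripper_width: 0.681
grasp_force: 66.5
```

The jig is down on the plate, so I'll release it and retreat upward.

In the tool's units: -0.05 m is -0.8, -0.03 m is -0.48.

```bash
python3 shift.py '{"ticks":[[1,0,0,0,0,0,0],[1,0,0,0,0,0,0],[1,0,0,0,0,0,0],[1,0,0,-0.48,0,0,0],[1,0,0,-0.8,0,0,0]]}'
python3 - <<'E'
from h import *
c=cam("top"); I=cv2.imread("pics/top0.png")
a=np.radians(-66.53); h=np.array([np.cos(a),np.sin(a),0]); yh=np.array([-h[1],h[0],0]); n=-.5*h+np.array([0,0,.866])
P=np.array([.6444,-.0033,.11])
for uv in [(302,183.4),(275+130/3.33,130+277/3.33)]:
    d=onplane(c,uv,(0,0,.065)); print(d,(d-P)@h,(d-P)@yh)
d=onplane(c,(302,183.4),(0,0,.07)); R0=R.from_matrix(np.c_[yh,np.cross(-n,yh),-n])
print(n); go(d+n*.13,R0)
E
```

```text
time: 8.45
tool_pos: [0.6454, -0.0035, 0.1903]
tool_rot: [-0.001, 0.979, 0.203, -0.003]
contact_force: [1.2, -0.5, -0.1]
gripper_width: 0.997
grasp_force: 0.0
[0.62584835 0.13808462 0.065     ] -0.13707623814729225 0.039292242633828876
[0.53454031 0.0981394  0.065     ] -0.13680088373893717 -0.06037070080761421
[-0.19913442  0.45863437  0.866     ]
d tool [ 0.0373 -0.2029  0.0081] rv [-0.5264  0.0046  0.0013]
```

In the tool's units: -0.05 m is -0.8, -0.045 m is -0.72, -0.18 rad / 4 = -0.045.

```bash
python3 shift.py '{"ticks":[[0.4,0.144,-0.8,0,0,0,0],[0.4,0.144,-0.8,0,0,0,0],[0.4,0.144,-0.8,0,-0.0425,0,0],[0.4,0.144,-0.72,-0.32,-0.045,0,0],[0.4,0,0,0,-0.0433,0,0]]}'
python3 shift.py '{"ticks":[[0.4,0,0,0,0,0,0],[0.4,0,0,0,0,0,0]]}'
python3 - <<'E'
from h import *
c=cam("wrist");s=state(); I=eyes.grab_frame("wrist")[:,:,::-1].copy(); cv2.imwrite("pics/w3.png",I)
np.savez("w3.npz",K=c[0],o=c[1],M=c[2]); print(s["joint_pos"],s["tool_pos"])
E
```

```text
time: 9.07
tool_pos: [0.6015, 0.1958, 0.2072]
tool_rot: [0.255, 0.945, 0.198, 0.056]
contact_force: [-0.4, -1.1, -0.5]
gripper_width: 0.4
grasp_force: 0.0
time: 9.32
tool_pos: [0.6015, 0.1916, 0.2045]
tool_rot: [0.252, 0.946, 0.196, 0.052]
contact_force: [0.2, 0.1, -1.5]
gripper_width: 0.4
grasp_force: 0.0
[ 0.41165143  0.11620319  1.65416142 -0.53006968  1.39924895  1.67331138] [0.60148958 0.19164026 0.20446534]
```

View pics/w3.png

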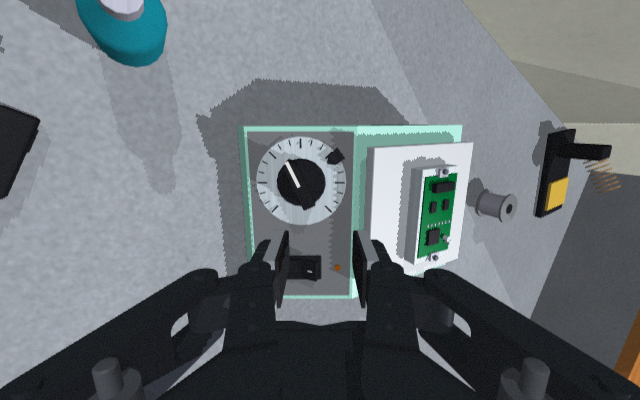

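The wrist view shows the jig centred on the plate. The dial disc is near (301,181), its white line points to about (288,162), the rider is at (336,156) and the rocker at (306,267). Next I'll fit these precisely.

```bash
cat >> h.py <<'E'
a=np.radians(-66.53); hx=np.array([np.cos(a),np.sin(a),0]); yh=np.array([-hx[1],hx[0],0]); n=np.array(-.5*hx+np.array([0,0,.8660])); up=.866*hx+np.array([0,0,.5])
P=np.array([.6444,-.0033,.11])
def tri(c1,u1,c2,u2):
    o1,d1=ray(c1,u1);o2,d2=ray(c2,u2); A=np.c_[d1,-d2]; t=np.linalg.lstsq(A,o2-o1,rcond=None)[0]
    p,q=o1+t[0]*d1,o2+t[1]*d2; return (p+q)/2,np.linalg.norm(p-q)
def disc(I,at,r,thr):
    m=np.zeros(I.shape[:2],np.uint8); cv2.circle(m,at,r,1,-1)
    ct=np.vstack([c for c in cv2.findContours(((I.min(2)>thr)&(m>0)).astype(np.uint8),0,cv2.CHAIN_APPROX_NONE)[0]if len(c)>8])
    return cv2.fitEllipse(cv2.convexHull(ct))
def w3():
    z=np.load("w3.npz"); return z["K"],z["o"],z["M"]
E
python3 - <<'E'
from h import *
T=cv2.imread("pics/top0.png"); W=cv2.imread("pics/w3.png"); ct=cam("top");cw=w3()
et=disc(T,(302,183),19,150); ew=disc(W,(301,181),52,150); print(et,ew)
d,e=tri(ct,et[0],cw,ew[0]); print("disc",d,e, "rel plate",(d-P)@hx,(d-P)@yh,(d-P)[2])
# rocker
for nm,I,at,r in(("t",T,(314,213),9),("w",W,(304,267),28)):
    m=np.zeros(I.shape[:2],np.uint8); cv2.circle(m,at,r,1,-1); q=blob((I.max(2)<60)&(m>0),at); M=cv2.moments(q,True); print(nm,M["m10"]/M["m00"],M["m01"]/M["m00"],M["m00"])
# plate in wrist view
cv2.imwrite("pics/w3c.png",cv2.resize(W[110:310,230:480],(800,640)[:2],interpolation=2)[:600])
H=cv2.cvtColor(W,cv2.COLOR_BGR2HSV)
E
```

```text
((300.6858215332031, 181.74058532714844), (26.089805603027344, 34.3144416809082), 158.99008178710938) ((300.498046875, 178.88009643554688), (86.32814025878906, 92.96102142333984), 3.799053192138672)
disc [0.63082951 0.14234885 0.06514939] 0.00017914328664658946 rel plate -0.13900384036109856 0.04555960808679932 -0.044850605024756976
t 313.5882352941176 212.68067226890756 119.0
w 297.40790655884996 266.5624438454627 1113.0
```

View pics/w3c.png

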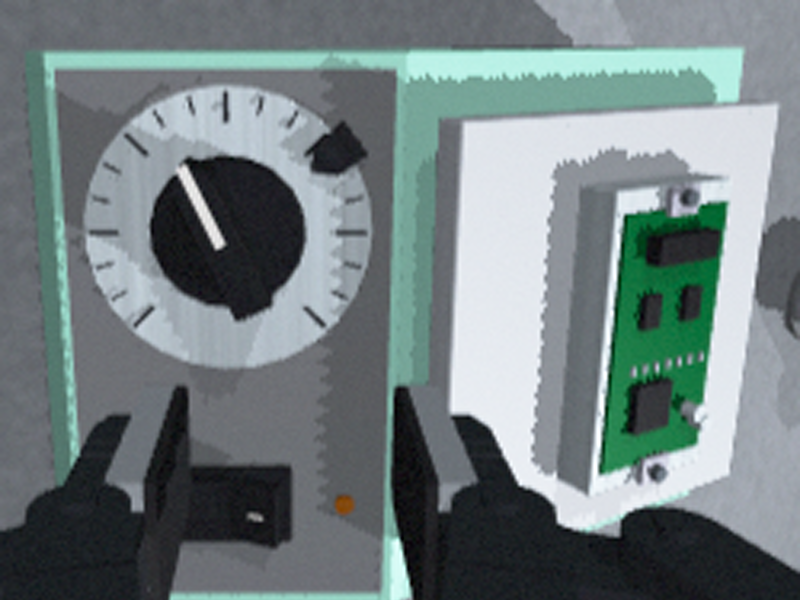

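The crop, at 3.2x, shows the tick marks crossing at about (228.5,232.7), which is the true disc centre. The pointer line runs (222,247)→(180,168), the blunt end is at (245,315), and the rider tip is near (312,170). The rocker's white bar is at (256,517).

```bash
python3 - <<'E'
from h import *
W=cv2.imread("pics/w3.png"); ct=cam("top");cw=w3()
F=lambda x,y:np.array([x/3.2+230-.3,y/3.2+110-.3])
d,e=tri(ct,(300.7,181.7),cw,F(228.5,232.7)); print("disc",d,e,"rel",(d-P)@hx,(d-P)@yh,(d-P)[2])
def ang(v): return np.arctan2(-(v@yh),v@up)+2.356
# tick sanity (45deg multiples from centre): radius mm, angle
for x,y in [(103,233),(352,233),(225,105),(143,316),(316,316),(137,145)]:
    v=onplane(cw,F(x,y),d,n)-d; print("tick",np.linalg.norm(v)*1e3,ang(v)/(np.pi/4))
for x,y in [(228,368),(228,85),(85,230),(372,230)]:
    print("rim",np.linalg.norm(onplane(cw,F(x,y),d,n)-d)*1e3)
# white line by mask
m=np.zeros(W.shape[:2],np.uint8); cv2.circle(m,(301,177),20,1,-1); q=blob((W.min(2)>140)&(m>0),(293,172)); yx=np.argwhere(q)[:,::-1].astype(np.float32)
vx,vy,x0,y0=cv2.fitLine(yx,2,0,.01,.01).ravel(); print(len(yx),vx,vy,x0,y0)
A=onplane(cw,(x0,y0),d+.025*n,n);B=onplane(cw,(x0+vx*8,y0+vy*8),d+.025*n,n); v=B-A; v=-v if v@yh<0 else v
w=A-d; print("pointer",ang(v),"line mid offs along",w@v/np.linalg.norm(v),"perp",np.cross(n,v/np.linalg.norm(v))@w)
# rider
m=np.zeros(W.shape[:2],np.uint8); cv2.circle(m,(336,156),14,1,-1); q=blob((W.max(2)<60)&(m>0),(335,157)); 
Q=np.array([onplane(cw,p,d+.003*n,n)-d for p in np.argwhere(q)[:,::-1]]); rr=np.linalg.norm(Q,axis=1); print("rider",len(Q),ang(Q.mean(0)),rr.min(),rr.max(), ang(Q[rr<rr.min()+.003].mean(0)))
v=onplane(cw,F(256,517),d+.006*n,n)-d; print("bar",v@up,v@yh)
E
```

```text
disc [0.62864024 0.14254119 0.07044083] 0.0023278945574667334 rel -0.14005218673769232 0.04362806230396246 -0.039559173782538384
tick 41.168521491774314 6.971661549700827
tick 38.75432510626189 3.0290128743960496
tick 39.564794073059446 0.9598196281653706
tick 41.20895789621956 6.015200638027278
tick 39.719873300233616 4.030728515100819
tick 39.78195448077489 -0.04078777365034536
rim 46.98426221831425
rim 45.60477126753509
rim 46.8801186762831
rim 45.136046457300104
96 0.44095293 0.89753026 292.625 174.75
pointer 0.3548130166993122 line mid offs along 0.013621311009875339 perp 0.001294820006721889
rider 178 1.693253744406499 0.0337352035063994 0.049548282903249405 1.6856018255748357
bar 0.007201456302433382 -0.09892160029806105
```

```bash
cat >> h.py <<'E'
D=onplane(w3(),(301.4-.3,182.7-.3),(0,0,.0625))
def pose(th): # tool x along dial angle th, z into panel
    b=th-2.356; x=np.cos(b)*up-np.sin(b)*yh; return R.from_matrix(np.c_[x,np.cross(-n,x),-n])
E
python3 - <<'E'
from h import *
print(D,(D-P)@hx,(D-P)@yh, "edge upslope",(P-.08*hx-D)@up)
go(D+.011*n,pose(.785)); go(D+.011*n,pose(.355))
print(state()["joint_pos"])
E
```

```text
[0.62743867 0.1388751  0.0625    ] -0.13716794631355003 0.04106581668956017 edge upslope 0.0732574415075343
d tool [ 0.0027 -0.0207  0.1414] rv [-0.0018  0.0002 -0.0019]
d tool [ 0.0027 -0.0207  0.1414] rv [-1.800e-03 -2.000e-04 -4.319e-01]
[ 0.4106633   0.11593278  1.65380651 -0.5303529   1.39927192  1.6735537 ]
```

In the tool's units: 0.03 m is 0.48, -0.02 m is -0.32, -0.144 rad / 4 = -0.036.

```bash
python3 shift.py '{"ticks":[[0.4,0.056,-0.32,0.48,0,0,0],[0.4,0,0,0.48,0,0,-0.036],[0.4,0,0,0.32,0,0,-0.036],[0.4,0,0,0,0,0,-0.036],[0.4,0,0,0,0,0,0]]}'
python3 - <<'E'
from h import *
c=cam("wrist");s=state(); I=eyes.grab_frame("wrist")[:,:,::-1].copy(); cv2.imwrite("pics/w4.png",I); np.savez("w4.npz",K=c[0],o=c[1],M=c[2])
go(D+.011*n,pose(.355)); print(proj(c,D+.025*n), proj(c,s["tool_pos"]+rot(s["tool_rot"]).apply([0,0,.045])))
E
```

```text
time: 10.0
tool_pos: [0.6143, 0.1708, 0.1256]
tool_rot: [0.258, 0.883, 0.392, -0.003]
contact_force: [0.6, -0.2, -0.2]
gripper_width: 0.397
grasp_force: 0.0
d tool [-0.0003 -0.0016  0.0614] rv [-0.0011 -0.0004 -0.0035]
[316.95795087 217.34831649] [319.39654693 218.28514046]
```

View pics/w4.png

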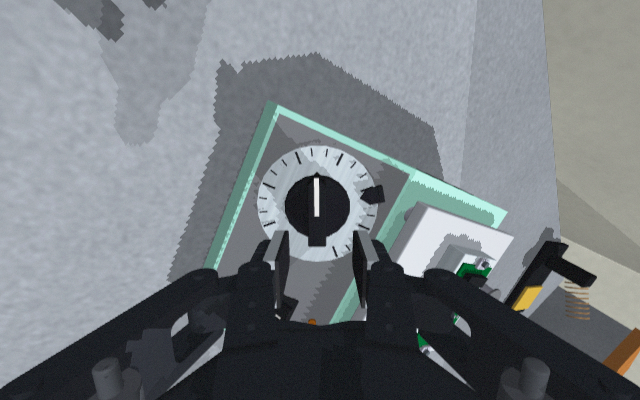

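The bar is vertical at column 317 and its centre matches the prediction, so I'll descend and grip.

In the tool's units: 0.03 m is 0.48, -0.0015 m is -0.024.

```bash
python3 shift.py '{"ticks":[[0.4,0,-0.024,0.48,0,0,0],[0.4,0,0,0.32,0,0,0],[0.4,0,0,0.176,0,0,0],[0.4,0,0,0,0,0,0]]}'
python3 shift.py '{"ticks":[[0,0,0,0,0,0,0],[0,0,0,0,0,0,0],[0,0,0,0,0,0,0],[0,0,0,0,0,0,0]]}'
python3 - <<'E'
from h import *
go(D+.011*n,pose(.355)); s=state(); print(s["ft_torque"],s["joint_pos"])
E
```

```text
time: 10.55
tool_pos: [0.6242, 0.145, 0.0707]
tool_rot: [0.258, 0.882, 0.394, -0.004]
contact_force: [-0.3, -0.3, -0.8]
gripper_width: 0.403
grasp_force: 0.0
time: 11.05
tool_pos: [0.6251, 0.1462, 0.0727]
tool_rot: [0.259, 0.882, 0.395, -0.002]
contact_force: [-2.2, 1.0, 4.8]
gripper_width: 0.131
grasp_force: 60.4
d tool [-0.0013  0.0011  0.0017] rv [ 0.0003 -0.0018  0.0015]
[ 0.21485434  0.23225281 -0.06745432] [ 0.3311602   0.25833155  1.73116215 -0.57115204  1.17065142  1.29291448]
```

In the tool's units: -0.001 m is -0.016, 0.15 rad / 4 = 0.0375.

```bash
python3 shift.py '{"ticks":[[0,0,0,-0.016,0,0,0],[0,0,0,0,0,0,0.03],[0,0,0,0,0,0,0.0375],[0,0,0,0,0,0,0.0375],[0,0,0,0,0,0,0.0375]]}'
python3 shift.py '{"ticks":[[0,0,0,0,0,0,0.0375],[0,0,0,0,0,0,0.0375],[0,0,0,0,0,0,0.0375],[0,0,0,0,0,0,0.0375],[0,0,0,0,0,0,0.0375]]}'
python3 shift.py '{"ticks":[[0,0,0,0,0,0,0],[0,0,0,0,0,0,0]]}'
python3 - <<'E'
from h import *
s=state(); go(D+.011*n,pose(1.69)); print(s["ft_torque"],s["joint_pos"])
E
```

```text
time: 11.68
tool_pos: [0.6253, 0.1457, 0.0731]
tool_rot: [0.249, 0.957, 0.129, 0.072]
contact_force: [2.2, -1.0, 2.3]
gripper_width: 0.131
grasp_force: 59.8
time: 12.3
tool_pos: [0.6252, 0.145, 0.0734]
tool_rot: [0.207, 0.938, -0.231, 0.158]
contact_force: [1.4, -2.1, 3.1]
gripper_width: 0.13
grasp_force: 59.9
time: 12.55
tool_pos: [0.6252, 0.145, 0.0734]
tool_rot: [0.207, 0.938, -0.228, 0.157]
contact_force: [2.1, -4.8, 4.9]
gripper_width: 0.135
grasp_force: 59.9
d tool [-0.0001  0.0004  0.0017] rv [ 0.0009 -0.0018  0.019 ]
[-0.88048515 -0.36381135 -0.01313942] [ 0.33031672  0.25777097  1.73117228 -0.57358856  1.17235649  2.61034236]
```

Now I'll open, back off and check the pointer against the rider.

```bash
python3 shift.py '{"ticks":[[0.4,0,0,0,0,0,0],[0.4,0,0,0,0,0,0],[0.4,0,0,-0.32,0,0,0],[0.4,0,0,-0.8,0,0,0],[0.4,0,0,0,0,0,0]]}'
python3 - <<'E'
from h import *
c=cam("wrist");s=state(); W=eyes.grab_frame("wrist")[:,:,::-1].copy(); cv2.imwrite("pics/w5.png",W); np.savez("w5.npz",K=c[0],o=c[1],M=c[2])
u=proj(c,D).astype(int); print(u)
cv2.imwrite("pics/w5c.png",cv2.resize(W[u[1]-80:u[1]+70,u[0]-100:u[0]+100],(800,600),interpolation=2))
E
```

```text
time: 13.18
tool_pos: [0.6128, 0.1814, 0.1393]
tool_rot: [0.203, 0.939, -0.228, 0.16]
contact_force: [0.5, 0.2, -0.8]
gripper_width: 0.401
grasp_force: 0.0
[324 204]
```

View pics/w5c.png

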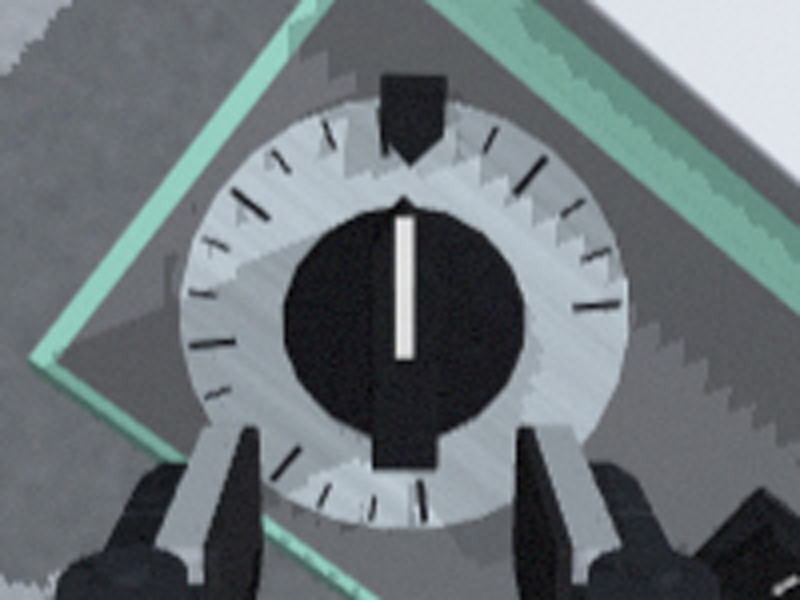

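Crop at 4x: the pointer tip is at (403,198) and the rider tip at (411,165), so the pointer is slightly short. I'll quantify that.

```bash
python3 - <<'E'
from h import *
z=np.load("w5.npz"); c=(z["K"],z["o"],z["M"]); W=cv2.imread("pics/w5.png")
F=lambda x,y:np.array([x/4+224-.37,y/4+124-.37])
def ang(v): return np.arctan2(-(v@yh),v@up)+2.356
print("disc",disc(W,(325,203),60,120)[0],proj(c,D))
ct=onplane(c,F(212,344),D,n),onplane(c,F(597,305),D,n)
A=onplane(c,F(404,358),D+.025*n,n);B=onplane(c,F(404,216),D+.025*n,n);print("ptr",ang(B-A))
# intersection of bar line w/ axis: perp offset of line from axis (mm)
v=(B-A)/np.linalg.norm(B-A); print("perp off",np.cross(n,v)@(A-D)*1e3, "start",v@(A-D)*1e3)
t=onplane(c,F(411,165),D+.001*n,n); o=onplane(c,F(414,76),D+.002*n,n)
p=onplane(c,F(403,200),D+.004*n,n)
print("rider tip",ang(t-D),np.linalg.norm(t-D),"outer",ang(o-D),"axis dir",ang(o-t)); print("ptr tip",ang(p-D),np.linalg.norm(p-D))
# disc rim symmetric centre along image x
l=onplane(c,F(181,318),D,n);r=onplane(c,F(628,312),D,n); m=(l+r)/2-D; print("rim centre off",m@np.cross(n,v)*1e3,np.linalg.norm(l-r))
E
```

```text
disc (324.1551818847656, 203.11814880371094) [324.73853054 204.51868581]
ptr 1.6711714262752149
perp off 0.25667647948664046 start 0.4213174700663652
rider tip 1.7102966990193014 0.03385552665949433 outer 1.7075008265275402 axis dir 1.7022078579097415
ptr tip 1.6593741897658274 0.02744486588855201
rim centre off 0.09139444091308191 0.09437047702822231
```

In the tool's units: 0.03 m is 0.48, 0.01 m is 0.16.

```bash
python3 shift.py '{"ticks":[[0.4,0,0,0.48,0,0,0],[0.4,0,0,0.48,0,0,0],[0.4,0,0,0.16,0,0,0],[0,0,0,0,0,0,0],[0,0,0,0,0,0,0]]}'
python3 shift.py '{"ticks":[[0,0,0,0,0,0,0],[0,0,0,0,0,0,0.005],[0,0,0,0,0,0,0.0045],[0,0,0,0,0,0,0],[0,0,0,0,0,0,0]]}'
python3 - <<'E'
from h import *
go(D+.011*n,pose(1.71))
E
python3 shift.py '{"ticks":[[0.4,0,0,0,0,0,0],[0.4,0,0,0,0,0,0],[0.4,0,0,-0.32,0,0,0],[0.4,0,0,-0.8,0,0,0],[0.4,0,0,0,0,0,0]]}'
python3 - <<'E'
from h import *
c=cam("wrist");s=state(); W=eyes.grab_frame("wrist")[:,:,::-1].copy(); cv2.imwrite("pics/w6.png",W); np.savez("w6.npz",K=c[0],o=c[1],M=c[2])
u=proj(c,D).astype(int); print(u); cv2.imwrite("pics/w6c.png",cv2.resize(W[u[1]-80:u[1]+70,u[0]-100:u[0]+100],(800,600),interpolation=2))
E
```

```text
time: 13.85
tool_pos: [0.6236, 0.1457, 0.0724]
tool_rot: [0.207, 0.938, -0.229, 0.155]
contact_force: [-2.2, -3.7, -3.8]
gripper_width: 0.131
grasp_force: 59.7
time: 14.48
tool_pos: [0.6237, 0.1457, 0.0724]
tool_rot: [0.204, 0.934, -0.247, 0.16]
contact_force: [-2.7, -4.6, -2.9]
gripper_width: 0.132
grasp_force: 59.8
d tool [0.0019 0.0005 0.0014] rv [ 0.0012  0.0013 -0.001 ]
time: 15.1
tool_pos: [0.6134, 0.1815, 0.1401]
tool_rot: [0.199, 0.934, -0.247, 0.165]
contact_force: [0.1, 0.4, 0.3]
gripper_width: 0.402
grasp_force: 0.0
[325 205]
```

View pics/w6c.png

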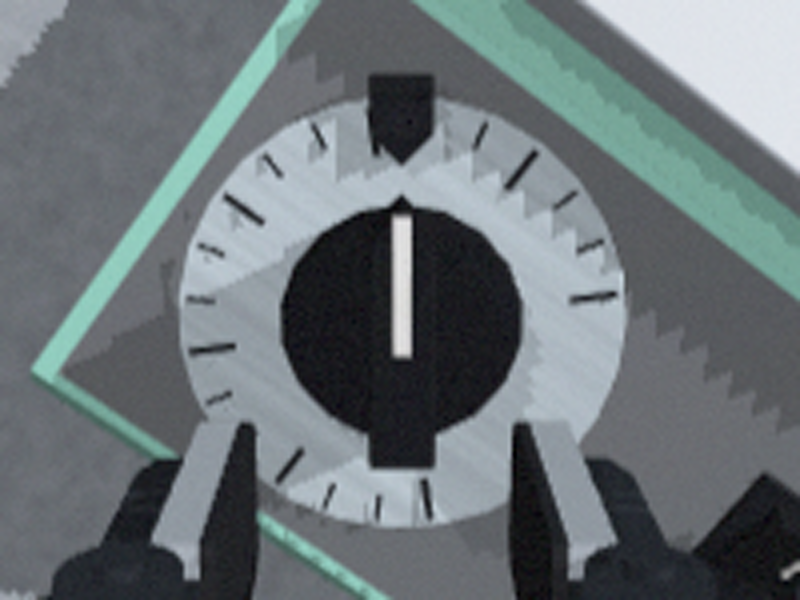

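The pointer tip (402,198) and the rider tip (402,163) are now collinear with the axis. Next is the rocker: I'll move over it with the fingers shut and measure from pixels.

```bash
python3 - <<'E'
from h import *
s=state(); t=D-.099*yh+.007*up+.14*n; r=pose(.785); print(r.inv().apply(t-s["tool_pos"]), (rot(s["tool_rot"]).inv()*r).as_rotvec())
E
```

```text
[-0.10149827  0.00771436 -0.05306863] [-0.00387987 -0.00647338 -0.92787945]
```

The manual's scale: shifts go in shares of 62.5 mm and turns go in shares of 4 rad. Converting my numbers, -0.027 m is -0.432, -0.026 m is -0.416, -0.187 rad / 4 = -0.0468.

```bash
python3 shift.py '{"ticks":[[0,0,0,-0.432,0,0,-0.045],[0,0,0,-0.416,0,0,-0.0468],[0,0,0,0,0,0,-0.0468],[0,0,0,0,0,0,-0.0468],[0,0,0,0,0,0,-0.0468]]}'
python3 shift.py '{"ticks":[[0,-0.8,0.064,0,0,0,0],[0,-0.816,0.064,0,0,0,0],[0,0,0,0,0,0,0],[0,0,0,0,0,0,0]]}'
python3 - <<'E'
from h import *
c=cam("wrist");W=eyes.grab_frame("wrist")[:,:,::-1].copy(); cv2.imwrite("pics/w7.png",W); np.savez("w7.npz",K=c[0],o=c[1],M=c[2])
s=state(); e=D-.099*yh+.007*up; u=proj(c,e); print("expected",u)
x0,y0=int(u[0])-60,int(u[1])-50; S=W[y0:y0+100,x0:x0+120]
n_,l,st,ce=cv2.connectedComponentsWithStats((S.max(2)<55).astype(np.uint8))
for i in range(1,n_):
    if st[i,4]>40: print("dark",st[i],ce[i]+[x0,y0])
n_,l,st,ce=cv2.connectedComponentsWithStats((S.min(2)>120).astype(np.uint8))
for i in range(1,n_):
    if st[i,4]>2:
        v=onplane(c,ce[i]+[x0,y0],D+.006*n,n)-D; print("white",st[i],ce[i]+[x0,y0],v@up,v@yh)
print(disc(W,tuple(int(q) for q in proj(c,D)),55,150)[0],proj(c,D)); go(e+.14*n,pose(.785))
E
```

```text
time: 15.78
tool_pos: [0.5994, 0.2023, 0.1783]
tool_rot: [0.253, 0.945, 0.201, 0.051]
contact_force: [0.6, 0.9, -0.8]
gripper_width: -0.002
grasp_force: 0.0
time: 16.27
tool_pos: [0.5104, 0.1558, 0.1833]
tool_rot: [0.253, 0.946, 0.198, 0.053]
contact_force: [1.3, 0.1, -0.3]
gripper_width: -0.004
grasp_force: 0.0
expected [320.28983946 187.14953034]
dark [  32   37   42   28 1141] [312.68711656 187.4057844 ]
dark [58 93  6  7 42] [320.5 233. ]
white [108   0   5  58 124] [369.68548387 163.93548387] 0.0543155286205142 -0.07468843795403766
white [59 53  5  1  5] [321. 190.] 0.007705258193593641 -0.100487273271781
white [   0   59  120   41 1932] [327.04192547 225.57298137] 0.013939078984153065 -0.13763020914618496
(312.21514892578125, 79.84628295898438) [312.82210746  81.21294187]
d tool [ 0.001   0.0003 -0.004 ] rv [-0.0007 -0.0012  0.0015]
```

```bash
python3 - <<'E'
from h import *
z=np.load("w7.npz"); c=(z["K"],z["o"],z["M"]); W=cv2.imread("pics/w7.png")
S=(W[137:237,260:380].max(2)<70).astype(np.uint8); q=blob(S,(53,50)); ct=max(cv2.findContours(q,0,2)[0],key=cv2.contourArea); re=cv2.minAreaRect(ct); print(re)
v=onplane(c,np.array(re[0])+[260,137],D,n)-D; print("frame centre",v@up,v@yh)
for col in (283,293,298,303,308,313,318,323,328,333): print(col,W[190,col].tolist(),end=" ")
v=np.array([v@up,v@yh]); t=D+(v[0]+.010)*up+v[1]*yh
print(); go(t+.014*n,pose(.785)); go(t+.004*n,pose(.785))
E
```

```text
((52.5, 50.5), (29.0, 41.0), 90.0)
frame centre -0.0008003278606034947 -0.09937695713778574
283 [92, 87, 85] 293 [31, 25, 28] 298 [29, 26, 26] 303 [36, 30, 32] 308 [30, 33, 26] 313 [24, 21, 25] 318 [36, 37, 35] 323 [155, 153, 153] 328 [29, 24, 25] 333 [38, 33, 32] 
d tool [0.0005 0.0025 0.1219] rv [-0.0007 -0.0012  0.0015]
d tool [0.0005 0.0025 0.1319] rv [-0.0007 -0.0012  0.0015]
```

In the tool's units: 0.04 m is 0.64, 0.0045 m is 0.072.

```bash
python3 shift.py '{"ticks":[[0,0.008,0.072,0.48,0,0,0],[0,0,0,0.64,0,0,0],[0,0,0,0.56,0,0,0],[0,0,0,0.16,0,0,0],[0,0,0,0,0,0,0]]}'
python3 shift.py '{"ticks":[[0,0,0,0.096,0,0,0],[0,0,0,0.048,0,0,0],[0,0,0,0,0,0,0]]}'
python3 - <<'E'
from h import *
s=state(); print((s["tool_pos"]-D)@n, s["contact_force"]@n)
E
python3 shift.py '{"ticks":[[0,0,0,0.032,0,0,0],[0,0,0,0.032,0,0,0],[0,0,0,0,0,0,0]]}'
python3 - <<'E'
from h import *
s=state(); print((s["tool_pos"]-D)@n, s["contact_force"]@n)
E
```

```text
time: 16.95
tool_pos: [0.5356, 0.0998, 0.0858]
tool_rot: [0.253, 0.946, 0.197, 0.052]
contact_force: [-0.0, -0.7, 1.2]
gripper_width: 0.003
grasp_force: 0.0
time: 17.32
tool_pos: [0.5369, 0.0957, 0.0783]
tool_rot: [0.253, 0.946, 0.198, 0.053]
contact_force: [-0.4, 0.4, 0.2]
gripper_width: -0.002
grasp_force: 0.0
0.011886786224052301 0.48121412028434496
time: 17.7
tool_pos: [0.5381, 0.0937, 0.075]
tool_rot: [0.253, 0.946, 0.197, 0.053]
contact_force: [0.2, 1.1, 1.9]
gripper_width: -0.002
grasp_force: 1.1
0.007927519826358389 2.150856054007231
```

Contact is starting, so I'll press on in small steps.

In the tool's units: 0.0015 m is 0.024.

```bash
python3 shift.py '{"ticks":[[0,0,0,0.024,0,0,0],[0,0,0,0.024,0,0,0],[0,0,0,0,0,0,0]]}'
python3 shift.py '{"ticks":[[0,0,0,0.016,0,0,0],[0,0,0,0.016,0,0,0],[0,0,0,0,0,0,0]]}'
python3 - <<'E'
from h import *
s=state(); print((s["tool_pos"]-D)@n, s["contact_force"]@n)
E
```

```text
time: 18.08
tool_pos: [0.5381, 0.0923, 0.0716]
tool_rot: [0.253, 0.946, 0.197, 0.052]
contact_force: [0.1, -0.0, 2.2]
gripper_width: 0.006
grasp_force: 0.8
time: 18.45
tool_pos: [0.5384, 0.0919, 0.071]
tool_rot: [0.253, 0.946, 0.197, 0.052]
contact_force: [-5.1, 3.2, 9.5]
gripper_width: 0.001
grasp_force: 5.0
0.003519465807552315 10.743947806109496
```

```bash
python3 shift.py '{"ticks":[[0,0,0,0.016,0,0,0],[0,0,0,0.016,0,0,0],[0,0,0,0,0,0,0]]}'
python3 - <<'E'
from h import *
s=state(); print((s["tool_pos"]-D)@n, s["contact_force"]@n)
E
python3 shift.py '{"ticks":[[0,0,0,-0.32,0,0,0],[0,0,0,-0.8,0,0,0],[0,0,0,-0.88,0,0,0],[0,0,0,0,0,0,0],[0,0,0,0,0,0,0]]}'
python3 - <<'E'
from h import *
c=cam("wrist");W=eyes.grab_frame("wrist")[:,:,::-1].copy(); cv2.imwrite("pics/w8.png",W); T=eyes.grab_frame("top")[:,:,::-1].copy()
u=proj(c,D-.0994*yh+.009*up+.006*n); x0,y0=int(u[0])-20,int(u[1])-15
n_,l,st,ce=cv2.connectedComponentsWithStats((W[y0:y0+30,x0:x0+40].min(2)>100).astype(np.uint8))
for i in range(1,n_):
    v=onplane(c,ce[i]+[x0,y0],D+.006*n,n)-D; print("white",st[i],v@up,v@yh)
z=np.load("w7.npz"); c7=(z["K"],z["o"],z["M"]); O=cv2.imread("pics/w7.png")
for s_ in np.arange(-18,20,3)*1e-3:
    a,b=[proj(k,D-.0994*yh+s_*up+.004*n).round().astype(int) for k in(c7,c)]
    print(int(s_*1e3),O[a[1]-3:a[1]+4,a[0]].mean().round(),W[b[1]-3:b[1]+4,b[0]].mean().round(),end=" | ")
# LED
e=np.abs(W.astype(int)); m=(e[...,2]>150)&(e[...,2]-e[...,0]>80); m0=(O[...,2].astype(int)-O[...,0]>80)&(O[...,2]>150); print("\norange px",m0[140:230,300:400].sum(),m[120:240,300:420].sum())
H=cv2.cvtColor(T,cv2.COLOR_BGR2HSV)
k=np.zeros(T.shape[:2],np.uint8); cv2.circle(k,(355,172),30,1,-1)
g=blob((T[...,1].astype(int)-T[...,2]>35)&(H[...,0]<80)&(H[...,1]>120)&(k>0),(352,177)); p=rect_on(cam("top"),g,.128); print("board",p,"off",(p[0]-P[:2])@hx[:2],(p[0]-P[:2])@yh[:2])
E
```

```text
time: 18.82
tool_pos: [0.5386, 0.0918, 0.0708]
tool_rot: [0.253, 0.946, 0.197, 0.052]
contact_force: [-12.9, 7.8, 19.2]
gripper_width: -0.001
grasp_force: 11.7
0.003335648491581137 22.71955501973739
time: 19.45
tool_pos: [0.5135, 0.1478, 0.176]
tool_rot: [0.253, 0.946, 0.198, 0.052]
contact_force: [-0.4, -0.2, -1.1]
gripper_width: 0.001
grasp_force: 0.0
white [ 32   0   8  30 211] 0.023693322953014354 -0.09890371492036301
white [18 14  7  3 19] 0.009546630719346604 -0.09936856164602009
-18 23.0 18.0 | -15 31.0 36.0 | -12 29.0 37.0 | -9 31.0 38.0 | -6 30.0 38.0 | -3 30.0 40.0 | 0 24.0 26.0 | 3 22.0 29.0 | 6 58.0 34.0 | 9 65.0 82.0 | 12 24.0 67.0 | 15 25.0 30.0 | 18 33.0 30.0 | 
orange px 0 0
board (array([ 0.64590973, -0.00407968]), 88.55396270751953, 47.56578063964844, 23.301607131958008) off 0.0013164518910035049 0.0010743059226544223
```

```bash
python3 -c "
from plant import manip, eyes, state
print(manip.job_done())"
```

```text
the job is handed in; nothing more can be done
None
```

The job is handed in at about 19.5 s: the jig sits within 2 mm of the plate's centre, the dial points at the rider, and the rocker was then pressed to its stop (about 23 N) and, from its changed look in the wrist camera, is on.

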